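# Lay the ring file down and date-stamp its end

### The job

The tall ring file standing on the grey stamping deck has to get its top end date-stamped: push it over, high up, so that it topples towards the end stop and lies flat on the deck; do not pick it up. Then slide it along the deck, roughly centred, until its end sits square against the stamp plate of the stop, keep it pressed there firmly but gently (about 10 newtons, never 20) for a good second, and leave it lying there at the plate. Leave everything else on the desk where it is.

Things in the scene. Friction and masses are not known exactly. Their poses are not given: they have to be found in the camera images.
- station: Flat grey stamping deck fixed to the desk, 230 mm across (its x), 600 mm long (its y), 12 mm thick. Origin: centre of its underside, on the desk. Its +y runs along the lane from the standing file to the end stop; z is up. Friction between file and deck is low (coefficient about 0.28 to 0.42): a push at or below mid-height makes the standing file slide instead of tip.
- stamp: The end stop: grey block fixed on the deck, 150 mm wide (x), 45 mm thick, 60 mm high above the deck, two black clamp knobs behind it; clamped at a different place along the deck each time. Origin: on the deck, below the middle of the block's face. On its face it carries the steel stamp plate. Rigid; the stamp takes at 7 N or more between file and plate and is damaged above 20 N.
- stamp_face (a point): Middle of the block's face that looks back at the file, 30 mm above the deck; axes as the deck's, +y into the block. In front of it stands the rigid stamp plate (130 mm wide, 52 mm high, black rubber stamp flush in it), screw-set so that it stands 4 to 32 mm out from this face towards the file; how far is not measured and must be felt, on top of the drag of the sliding file (1 to 3.5 N).
- file_mid (a point): The ring file: closed stiff blue box, 170 mm wide (x), 76 mm thick (y), 230 mm tall (z), 0.5 to 0.75 kg evenly spread, standing on the deck. This point: its centre, 115 mm above its foot. z points from foot to top end, +y towards the stop (within 5 degrees). It tips about the foot edge of its +y side and then lies 76 mm high, top end towards the stop, foot end facing back.
- file_head (a point): Centre of the file's top end (the end to be stamped), 115 mm from file_mid along the file's z; axes as file_mid.
- file_toe (a point): Middle of the foot edge about which the file tips (foot level, 38 mm from the file's middle plane on the +y side); axes as file_mid. It stays down on the deck all the time when the file is pushed over.
- stapler: bystander: stapler, 130 x 34 x 43 mm, origin under its centre
- punch: bystander: two-hole punch, 110 x 60 x 54 mm, origin under its centre
- mug: bystander: white mug, 80 mm across, 90 mm high, origin under its centre
- pen_pot: bystander: dark pen pot with pens, 74 mm across, 150 mm high with the pens, origin under its centre
- gel: bystander: clear bottle, 60 mm across, 150 mm high, origin under its centre
- dater: bystander: small wooden hand stamp, 40 mm across, 72 mm high, origin under its centre
- clip_box: bystander: small cardboard box, 60 x 45 x 25 mm, origin under its centre
Things that resemble listed ones, but are neither listed nor needed, are in the scene too. There is more than one size of the part that bears file_mid; the job needs the largest.

How it is judged:
On the way, in this order (a step that is already met when the one before it is completed fails the run):
1. the file has been pushed over and lies flat on the deck, still clear of the stop (angle between file_mid's own z axis and vertical between 1.48 and 1.66 rad and z of file_mid in the frame of station below 0.058 m and y of file_head in the frame of stamp_face below -0.045 m), for 0.2 s.
2. the file, lying flat and square, is kept pressed against the stamp plate with more than 7 N for 0.6 s (angle between file_mid's own z axis and vertical between 1.48 and 1.66 rad and z of file_mid in the frame of station below 0.058 m and y of file_head in the frame of stamp_face between -0.036 and 0.002 m and x of file_head in the frame of stamp_face between -0.035 and 0.035 m and angle between the z axis of file_mid and the y axis of station, either way round below 0.06 rad and contact force between file and stamp above 7 N), for 0.6 s.
At the end, for the whole second after the job is handed in: The file lies flat on the deck (within 5 degrees), its top end at the stamp plate (within 36 mm of the stop block's face), square to it within 0.06 rad and centred within 35 mm, released and at rest (angle between file_mid's own z axis and vertical between 1.48 and 1.66 rad and z of file_mid in the frame of station below 0.058 m and y of file_head in the frame of stamp_face between -0.036 and 0.002 m and x of file_head in the frame of stamp_face between -0.035 and 0.035 m and angle between the z axis of file_mid and the y axis of station, either way round below 0.06 rad and linear speed of file below 0.01 m/s and angular speed of file below 0.05 rad/s); the robot touches nothing.
It fails at once if the file pressed or knocked against the stamp plate with more than 20 N (contact force between file and stamp above 20 N).
It fails at once if the file pushed by the robot with more than 25 N (contact force between any of the fingers, the arm and file above 25 N).
It fails at once if the file lifted: its tipping edge more than 25 mm above the deck (z of file_toe in the frame of station above 0.037 m).
It fails at once if a bystander moved by more than 25 mm or tipped over (distance of any of stapler, punch, mug, pen_pot, gel, dater, clip_box from where it was at the start of the episode above 0.025 m or angle between any of stapler, punch, mug, pen_pot, gel, dater, clip_box's own z axis and vertical above 0.5 rad).
It also fails if it takes over 64 s, if anything falls off the work surface, if the arm or the gripper's body presses on something with over 40 N, if the wrist force passes 120 N, or if a joint passes its speed limit or range.

### The arm

A 6-joint arm with a two-finger parallel gripper is mounted at the origin on the work surface. World frame = base frame: x ahead of the robot, y to its left, z up, the work surface at z = 0. Lengths are in m, angles in rad, forces in N, time in s.
With the tool pointing down it reaches from about 0.35 to 0.85 m from the base axis. Payload 8.1 kg.
Tool frame: the origin (TCP) lies between the finger pads; the fingertips stand 19 mm ahead of it and the grasp point (between the pads) is the TCP; y points along the fingers, x is the direction in which the jaws open and shut, and the axes are right-handed (so a half turn about y gives the same grasp; the last joint's range is limited). The gripper opens to 85 mm and grips with 20 to 120 N. Pads are 22 mm wide; open, the fingers measure 114 mm over their backs; the gripper's body (76 mm by 85 mm) begins 54 mm behind the grasp point. The pads swing forward as they close: fully open they stand 13 mm farther back than shut.
Start: joints at [-1.378, 0.13, 1.488, -0, 1.523, -0.085], TCP at [0.165, -0.577, 0.25] pointing down, gripper open.
Joint ranges: [-2.96, 2.96], [-0.89, 2.26], [0.02, 2.5], [-1.34, 4.48], [0, 2.73], [-2.66, 2.66]. Speed limits (rad/s): [2.39, 2.39, 2.79, 3.14, 3.14, 3.14].

### API

Orientations are given as [roll, pitch, yaw] about the fixed x, y, z axes, in that order (R = Rz(yaw) Ry(pitch) Rx(roll)).
In Python, from rig import ctrl, viewer gives the robot as it stands.
- The arm moves only by the tool arm_command, never from a script. Its argument "plan" is a list that holds one entry, the list of rows, each a list of 7 numbers: the shift along the tool's x, y, z in mm, then the turn, a rotation vector about the tool's x, y, z in degrees, then the closure, from 0 (fully open) to 1 (shut). A call has 1 to 20 rows; each row shifts and turns the commanded pose from where the row before left it, along the tool's axes as they then stand; what a row does not reach is not made up. A row lasts 1/10 s, in which the tool goes at most 50 mm and 8.59 degrees, less where a joint would pass 70% of its speed; a pose out of reach is approached as far as the arm can. A call with a gripper value outside its range is refused whole. The fingers move at their own pace and stop on an object; "squeeze" is the grip in N (left out, the last holds). Time passes only in rows, so rows that do not move let the fingers close. It gives the time, the measured TCP pose, the force and the opening at its end, in the units of the state.
- ctrl.observe(): the state, without advancing time (a new reading comes with each control period).
- viewer.camera(name): name is "side" or "top" or "wrist"; returns (picture, depth): 400x640x3 uint8, red, green, blue; 400x640 float32, m along the optical axis (not along the pixel's ray), 0 where there is no reading.
- viewer.get_calibration(name): a dict with "K" (3x3 intrinsics, pixels), "view" (4x4, takes a point from world to camera coordinates). Camera axes: x right, y down, z forward; pixel columns grow to the right and rows downward; lengths in m; the calibration is good to about 2 mm. A picture is of the moment at which its call begins: read the wrist's pose just before it. get_calibration takes no time and is no camera call; for the wrist camera it gives the pose at the moment of the call.
- ctrl.sign_off(): hands the job in, once; it reports no verdict.
Trained networks look in the newest picture that a camera, given by its name, has taken for a name from the list of things; names that differ only in an ending like _2 or _b are one class to them, and where a whole thing is asked for, a point or a joint stands for the part that bears it (a point fixed in the world has none). Each returns a list of dicts, best first, with "conf" (0 to 1); they miss things now and then, are a little off and sometimes report something else, mostly with a low value. They report only what shows in the picture. A call takes as long as a camera call. They do not tell look-alikes from the thing itself.
- viewer.look_for(query, camera): "location" ([x, y, z] in m, in world coordinates, good to about 4 mm: the middle of the surface that is visible of it).
The state is a dict: "time_s": time; "qpos": joint angles; "joint_velocities": joint speeds; "effort": joint torques, N m; "eef_pos": TCP position; "ee_rot": TCP orientation; "wrist_force": force on the tool from outside, world axes, zero at the start; "moment": the same for the moment, N m; "opening": finger opening in m.
Only numpy, scipy, OpenCV 4.12 (cv2) and the standard library are available. Lean on these libraries where they do the work, as an engineer would, in place of code of your own. Each camera call takes 0.05 s, during which the arm holds its last target.

## Working session

There is one attempt and no reset: what is moved stays moved. The work goes in short steps, Python scripts to look and compute and a tool call to move; the robot and the scene stay as the last step left them, time stands still between calls to the robot, and variables do not carry over. Pictures are saved under pics/ and viewed, and the job is handed in when it is done.

Besides the shell and the picture viewer there is one more tool, called after "Call:" in YAML: its name, and indented under it one key for each argument. arm_command: Moves the arm, as the interface text tells. Its arguments: {"type":"object","properties":{"plan":{"type":"array"},"squeeze":{"type":"number"}},"required":["plan"]}

```bash
ls; mkdir -p pics; python3 - <<'E'
from rig import ctrl, viewer
import cv2
s=ctrl.observe(); print(s)
for n in ["side","top","wrist"]:
    p,d=viewer.camera(n); cv2.imwrite(f"pics/{n}0.png",p[:,:,::-1])
    c=viewer.get_calibration(n); print(n,c["K"],c["view"])
for q in ["station","stamp","stamp_face","file_mid","file_head","file_toe"]:
    for n in ["side","top"]:
        print(q,n,viewer.look_for(q,n))
E
```

```text
pics
{'time_s': 0.0, 'qpos': array([-1.37841164e+00,  1.31144270e-01,  1.48932888e+00,  3.47605824e-05,
        1.52300120e+00, -8.54065668e-02]), 'joint_velocities': array([ 0.00028372,  0.00143656, -0.00023253,  0.00085765, -0.00141907,
        0.00060887]), 'effort': array([ 1.06488151e-03, -5.69399178e+01, -5.00550091e+01, -3.34838860e-04,
        1.45219118e-02, -1.20096999e-05]), 'eef_pos': array([ 0.16446616, -0.57646368,  0.24922726]), 'ee_rot': array([-1.57060122,  0.00187187, -1.29300658]), 'wrist_force': array([-0.15754281, -0.28710868, -0.40827078]), 'moment': array([-0.03778334,  0.03006215,  0.01181167]), 'opening': 0.08564777035123534}
side [[390.39079469   0.         313.7512302 ]
 [  0.         390.39079469 204.78825769]
 [  0.           0.           1.        ]] [[-0.98408949 -0.17749358 -0.00799444  0.53140411]
 [-0.09565839  0.5672085  -0.81799999  0.21148488]
 [ 0.14972427 -0.80422046 -0.57516267  1.23382695]
 [ 0.          0.          0.          1.        ]]
top [[370.30453097   0.         317.27199151]
 [  0.         370.30453097 199.68408814]
 [  0.          
[... 1238 characters left out ...]
: [0.5848, -0.2764, 0.2409], 'conf': 0.71}, {'location': [0.4686, -0.4686, 0.1718], 'conf': 0.58}]
file_head side [{'location': [0.5871, -0.2609, 0.156], 'conf': 0.7}, {'location': [0.4582, -0.4589, 0.1056], 'conf': 0.58}, {'location': [0.3388, 0.3413, 0.0504], 'conf': 0.26}]
file_head top [{'location': [0.5841, -0.2707, 0.2471], 'conf': 0.82}, {'location': [0.471, -0.4675, 0.1708], 'conf': 0.7}, {'location': [0.637, -0.4309, 0.1697], 'conf': 0.56}]
file_toe side [{'location': [0.589, -0.2572, 0.1598], 'conf': 0.93}, {'location': [0.6161, 0.4235, 0.0934], 'conf': 0.21}]
file_toe top [{'location': [0.5837, -0.2743, 0.2428], 'conf': 0.87}, {'location': [0.4714, -0.4734, 0.1743], 'conf': 0.61}]
```

View pics/side0.png

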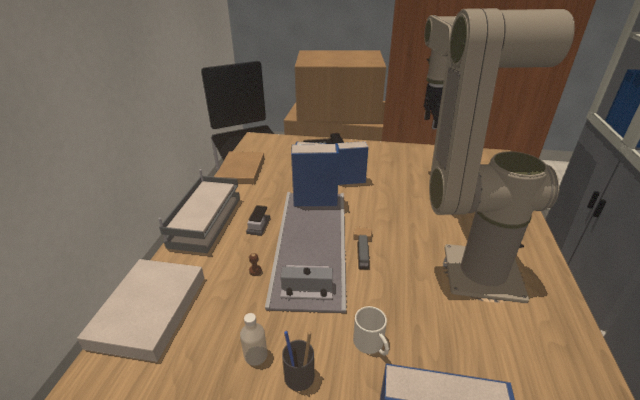

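View pics/top0.png

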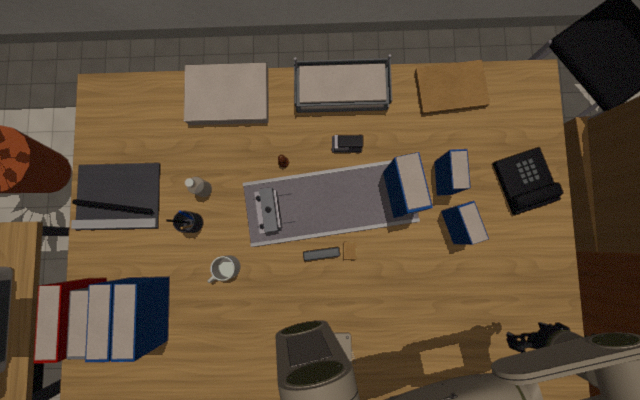

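View pics/wrist0.png

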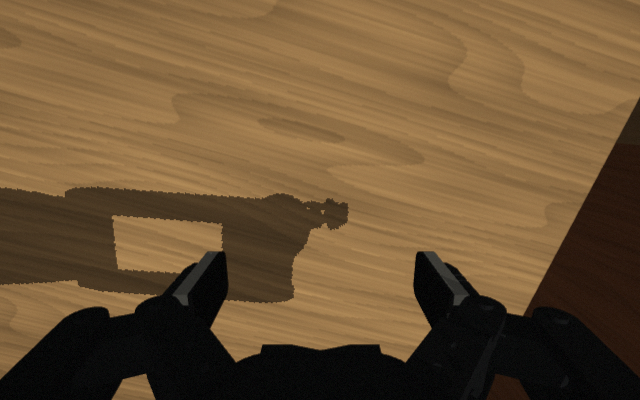

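The side view shows the file at (316,178) standing on the deck, with the stop at (307,280). The top view shows the file top at (410,185), two smaller look-alike files at (452,172) and (465,222), the deck from x 245 to 418, and the stop and plate at (268,210). Next I'll measure these from depth.

```bash
cat > h.py <<'E'
from rig import ctrl, viewer
import numpy as np, cv2
def cloud(n):
    p,d=viewer.camera(n); c=viewer.get_calibration(n); K=c["K"]; V=np.array(c["view"])
    v,u=np.mgrid[:400,:640]; d=d.astype(float)
    P=np.stack([(u-K[0,2])/K[0,0]*d,(v-K[1,2])/K[1,1]*d,d],-1)
    W=(P-V[:3,3])@V[:3,:3]; W[d<=0]=np.nan
    return p,d,W
def proj(n,X):
    c=viewer.get_calibration(n);V=np.array(c["view"]);q=V[:3,:3]@np.array(X)+V[:3,3];q=c["K"]@q;return q[:2]/q[2]
def rect(P):
    (c,s,a)=cv2.minAreaRect((P*1000).astype(np.float32)); return np.round(c,1),np.round(s,1),round(a,2)
E
python3 - <<'E'
from h import *
p,d,W=cloud("top")
x,y,z=W[...,0],W[...,1],W[...,2]
hsv=cv2.cvtColor(p,cv2.COLOR_RGB2HSV)
roi=(x>0.35)&(x<0.75)&(y>-0.6)&(y<0.35)
m=(roi&(z>0.004)&(z<0.022)&(hsv[...,1]<70)).astype(np.uint8)
m=cv2.morphologyEx(m,cv2.MORPH_OPEN,np.ones((3,3)))
n,l,st,ce=cv2.connectedComponentsWithStats(m)
for i in range(1,n):
    if st[i,4]>300: print("deck",st[i],rect(W[l==i][:,:2]),np.median(z[l==i]))
m=(roi&(z>0.13)).astype(np.uint8)
n,l,st,ce=cv2.connectedComponentsWithStats(m)
for i in range(1,n):
    if st[i,4]>60:
        zz=z[l==i]; t=(l==i)&(z>np.percentile(zz,90)-0.012)
        print("tall",st[i],np.percentile(zz,90),rect(W[t][:,:2]))
m=(roi&(z>0.03)&(z<0.12)&(y>0)).astype(np.uint8)
n,l,st,ce=cv2.connectedComponentsWithStats(m)
for i in range(1,n):
    if st[i,4]>60:
        zz=z[l==i]; print("mid",st[i],np.percentile(zz,[50,90]),rect(W[l==i][:,:2]))
big=cv2.resize(p[130:260,220:500],None,fx=2.8,fy=2.8,interpolation=cv2.INTER_CUBIC)
cv2.imwrite("pics/topz.png",big[:,:,::-1])
p,d,W=cloud("side")
cv2.imwrite("pics/sidez.png",cv2.resize(p[110:320,220:400],None,fx=2.8,fy=2.8,interpolation=cv2.INTER_CUBIC)[:,:,::-1])
E
```

```text
deck [ 243  161  176   85 8446] (array([560.8, -50.2]), array([231. , 596.9]), 7.35) 0.01255185176986195
tall [445 149  26  42 904] 0.17368753570656031 (array([ 639.5, -457.2]), array([126.5,  58.5]), 1.4)
tall [ 388  152   45   64 1935] 0.24514276570682883 (array([ 589.2, -293.3]), array([170.1,  77. ]), 10.83)
tall [453 201  36  44 938] 0.17364759823926343 (array([ 470.6, -486.7]), array([125.2,  57.4]), 17.46)
mid [256 187  26  46 790] [0.07065462 0.07475501] (array([532.5, 165.3]), array([149.9,  78.2]), 6.75)
mid [303 250  14  10 117] [0.04243524 0.04611022] (array([376.3,  23.4]), array([45.1, 30.7]), 89.38)
mid [211 256  27  10 113] [0.07433076 0.09041339] (array([364.7, 310.4]), array([28.6, 75.6]), 0.65)
```

```bash
python3 - <<'E'
from h import *
# print the column of heights across the plate
p,d,W=cloud("top")
for r in range(195,232,6):
    print(r,[(u,round(W[r,u,0],3),round(W[r,u,1],3),round(W[r,u,2],3)) for u in range(256,290,3)])
E
```

```text
195 [(256, np.float64(0.589), np.float64(0.211), np.float64(0.022)), (259, np.float64(0.589), np.float64(0.2), np.float64(0.019)), (262, np.float64(0.582), np.float64(0.181), np.float64(0.071)), (265, np.float64(0.582), np.float64(0.171), np.float64(0.071)), (268, np.float64(0.581), np.float64(0.16), np.float64(0.073)), (271, np.float64(0.581), np.float64(0.15), np.float64(0.072)), (274, np.float64(0.582), np.float64(0.141), np.float64(0.063)), (277, np.float64(0.585), np.float64(0.134), np.float64(0.039)), (280, np.float64(0.588), np.float64(0.126), np.float64(0.015)), (283, np.float64(0.588), np.float64(0.116), np.float64(0.012)), (286, np.float64(0.587), np.float64(0.105), np.float64(0.015)), (289, np.float64(0.588), np.float64(0.095), np.float64(0.009))]
201 [(256, np.float64(0.567), np.float64(0.211), np.float64(0.021)), (259, np.float64(0.567), np.float64(0.2), np.float64(0.023)), (262, np.float64(0.562), np.float64(0.181), np.float64(0.068)), (265, np.float64(0.561), np.float64(0.171), np.float64(0.07)), (268, np.float64(0.56), np.float64(0.159), np.float64(0.078)), (271, np.f
[... 3552 characters left out ...]
), (259, np.float64(0.461), np.float64(0.202), np.float64(0.011)), (262, np.float64(0.461), np.float64(0.19), np.float64(0.022)), (265, np.float64(0.459), np.float64(0.17), np.float64(0.076)), (268, np.float64(0.459), np.float64(0.161), np.float64(0.067)), (271, np.float64(0.459), np.float64(0.153), np.float64(0.055)), (274, np.float64(0.46), np.float64(0.147), np.float64(0.025)), (277, np.float64(0.46), np.float64(0.138), np.float64(0.012)), (280, np.float64(0.46), np.float64(0.127), np.float64(0.012)), (283, np.float64(0.46), np.float64(0.117), np.float64(0.011)), (286, np.float64(0.459), np.float64(0.106), np.float64(0.013)), (289, np.float64(0.459), np.float64(0.096), np.float64(0.009))]
```

View pics/topz.png

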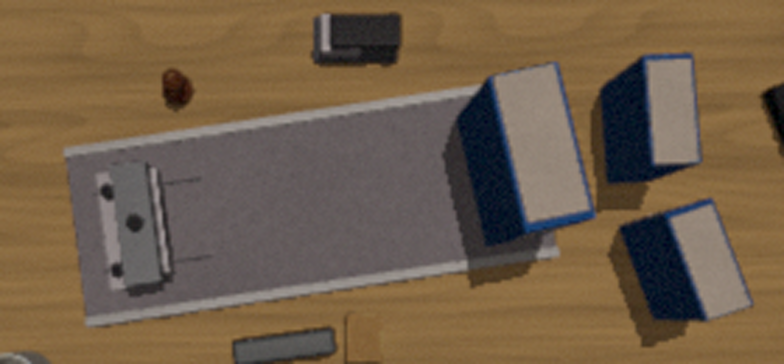

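View pics/sidez.png

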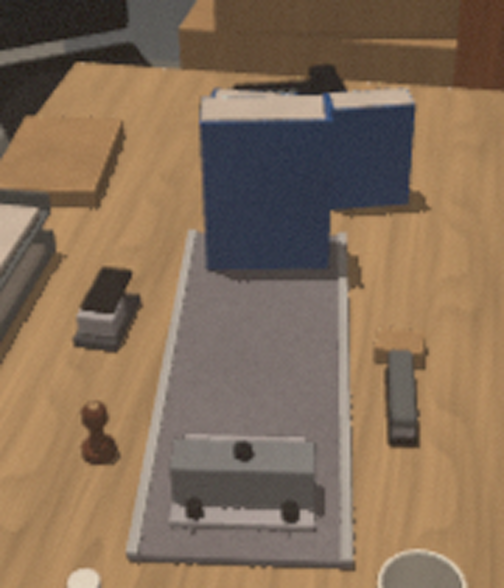

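The deck yaw is 7.35° and its centre is about (561,-50) mm. The file is at (589,-293) with yaw about 10.8°, the stop is centred on the lane, and the plate front is around y_d ≈ 180 mm. I'll bring the tool up behind the file, high, and aligned with its yaw.

Call:
arm_command:
  plan:
    - [[-7.6, -5, 40, 0, 0, 0, 0], [-7.6, -5, 40, 0, 0, 0, 0], [-7.6, -5, 40, 0, 0, 0, 0], [-7.6, -5, 40, 0, 0, 0, 0], [-7.6, -5, 40, 0, 0, 0, 0], [-7.6, -5, 40, 0, 0, 0, 0], [-7.6, -5, 40, 0, 0, 0, 0], [-7.6, -5, 40, 0, 0, 0, 0], [-7.6, -5, 40, 0, 0, 0, 0], [-7.6, -5, 40, 0, 0, 0, 0], [-7.6, -5, 40, 0, 0, 0, 0], [-7.6, -5, 40, 0, 0, 0, 0]]

```text
time_s: 2.1
eef_pos: [0.6025, -0.3567, 0.3105]
ee_rot: [-1.571, -0.0, -1.293]
wrist_force: [-0.2, -1.4, 0.2]
opening: 0.0852
```

Call:
arm_command:
  plan:
    - [[0, 0, 0, 0, -8, 0, 0], [0, 0, 0, 0, -8, 0, 0], [0, 0, 0, 0, -8, 0, 0], [0, 0, 0, 0, -8, 0, 0], [0, 0, 0, 0, -8, 0, 0], [0, 0, 0, 0, -8, 0, 0], [0, 0, 0, 0, -8, 0, 0], [0, 0, 0, 0, -8, 0, 0], [0, 0, 0, 0, -8, 0, 0], [0, 0, 0, 0, -8, 0, 0], [0, 0, 0, 0, -5, 0, 0], [0, 0, 0, 0, 0, 0, 0]]

```text
time_s: 3.3
eef_pos: [0.6011, -0.3576, 0.3102]
ee_rot: [-1.571, 0.0, 0.192]
wrist_force: [0.3, -0.3, 0.2]
opening: 0.0853
```

Call:
arm_command:
  plan:
    - [[0, 20, 0, 0, 0, 0, 0], [0, 20, 0, 0, 0, 0, 0], [0, 20, 0, 0, 0, 0, 0], [0, 20, 0, 0, 0, 0, 0], [0, 5, 0, 0, 0, 0, 0], [0, 0, 0, 0, 0, 0, 0], [0, 0, 0, 0, 0, 0, 0]]

```text
time_s: 4.0
eef_pos: [0.6016, -0.358, 0.2266]
ee_rot: [-1.572, -0.001, 0.19]
wrist_force: [0.0, 0.4, 0.5]
opening: 0.0852
```

```bash
python3 - <<'E'
from h import *
for n in ["side","wrist"]:
    p,d=viewer.camera(n)
    q=p[60:260,200:480] if n=="side" else p
    cv2.imwrite(f"pics/{n}1.png",cv2.resize(q,None,fx=2.5 if n=="side" else 1,fy=2.5 if n=="side" else 1)[:,:,::-1])
E
```

```text
(no output)
```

View pics/side1.png

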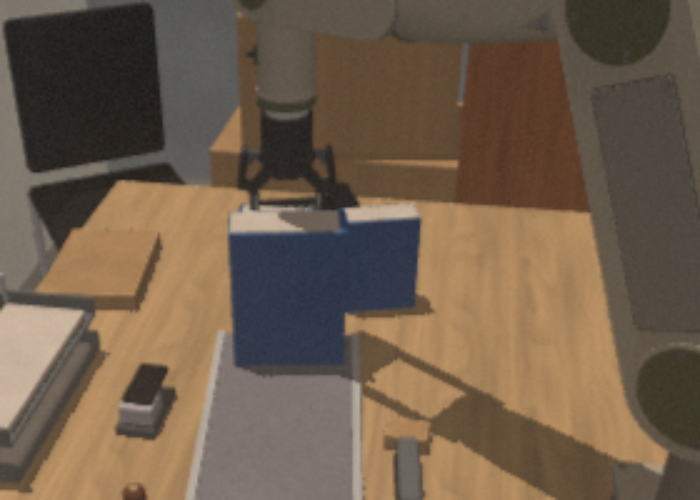

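View pics/wrist1.png

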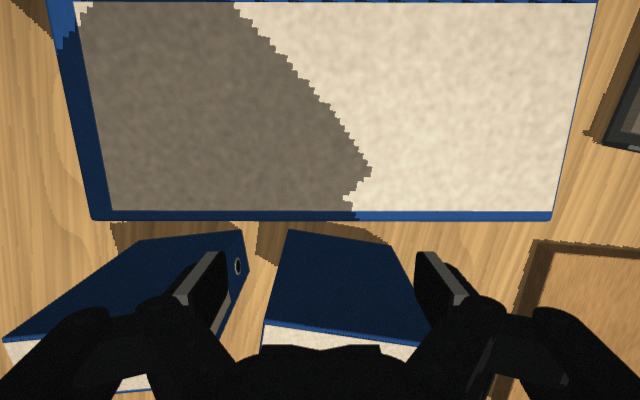

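The fingers are centred behind the file and parallel to its back edge (row 212, with finger pads at columns 213 and 427). Now I'll push gently.

Call:
arm_command:
  plan:
    - [[0, 0, 3, 0, 0, 0, 0], [0, 0, 3, 0, 0, 0, 0], [0, 0, 3, 0, 0, 0, 0], [0, 0, 1.5, 0, 0, 0, 0], [0, 0, 1.5, 0, 0, 0, 0], [0, 0, 1.5, 0, 0, 0, 0], [0, 0, 1.5, 0, 0, 0, 0], [0, 0, 1.5, 0, 0, 0, 0], [0, 0, 1.5, 0, 0, 0, 0], [0, 0, 1.5, 0, 0, 0, 0], [0, 0, 1.5, 0, 0, 0, 0], [0, 0, 1.5, 0, 0, 0, 0], [0, 0, 2, 0, 0, 0, 0], [0, 0, 2, 0, 0, 0, 0], [0, 0, 2, 0, 0, 0, 0], [0, 0, 2, 0, 0, 0, 0], [0, 0, 2, 0, 0, 0, 0], [0, 0, 2, 0, 0, 0, 0], [0, 0, 2, 0, 0, 0, 0], [0, 0, 2, 0, 0, 0, 0]]

```text
time_s: 6.1
eef_pos: [0.5938, -0.3197, 0.2253]
ee_rot: [-1.571, 0.0, 0.191]
wrist_force: [0.6, -0.7, 0.3]
opening: 0.0855
```

```bash
python3 - <<'E'
from h import *
p,d=viewer.camera("side")
cv2.imwrite("pics/side2.png",cv2.resize(p[60:260,200:480],None,fx=2.5,fy=2.5)[:,:,::-1])
s=ctrl.observe(); print(s["eef_pos"],s["wrist_force"])
E
```

```text
[ 0.59384291 -0.31936227  0.22528959] [ 0.77519064 -0.41436581 -0.69692078]
```

View pics/side2.png

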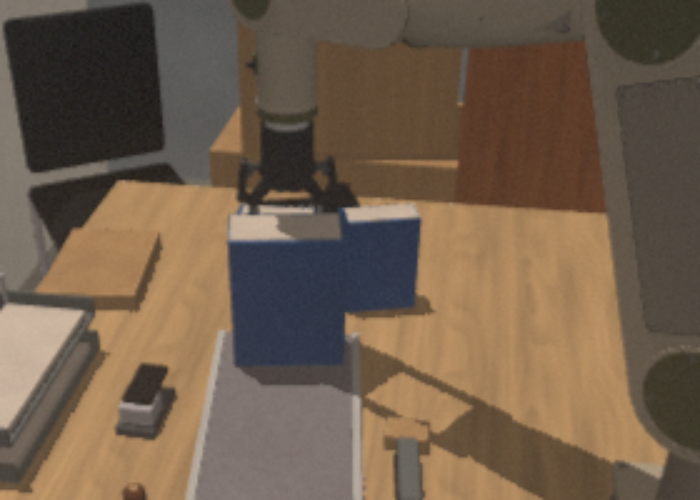

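It is tipping: the top edge has moved forward, and the foot line at row 365 hasn't moved. I'll keep going.

Call:
arm_command:
  plan:
    - [[0, 0, 2.5, 0, 0, 0, 0], [0, 0, 2.5, 0, 0, 0, 0], [0, 0, 2.5, 0, 0, 0, 0], [0, 0, 2.5, 0, 0, 0, 0], [0, 0, 2.5, 0, 0, 0, 0], [0, 0, 2.5, 0, 0, 0, 0], [0, 0, 2.5, 0, 0, 0, 0], [0, 0, 2.5, 0, 0, 0, 0], [0, 0, 2.5, 0, 0, 0, 0], [0, 0, 2.5, 0, 0, 0, 0], [0, 0, 2.5, 0, 0, 0, 0], [0, 0, 2.5, 0, 0, 0, 0], [0, 0, 2.5, 0, 0, 0, 0], [0, 0, 2.5, 0, 0, 0, 0], [0, 0, 2, 0, 0, 0, 0], [0, 0, 2, 0, 0, 0, 0], [0, 0, 2, 0, 0, 0, 0], [0, 0, 2, 0, 0, 0, 0], [0, 0, 2, 0, 0, 0, 0], [0, 0, 2, 0, 0, 0, 0]]

```text
time_s: 8.15
eef_pos: [0.5849, -0.2736, 0.2253]
ee_rot: [-1.571, 0.0, 0.19]
wrist_force: [0.8, 0.0, -0.1]
opening: 0.0855
```

```bash
python3 - <<'E'
from h import *
p,d=viewer.camera("side")
cv2.imwrite("pics/side3.png",cv2.resize(p[60:260,200:480],None,fx=2.5,fy=2.5)[:,:,::-1])
s=ctrl.observe(); print(s["eef_pos"],s["wrist_force"])
E
```

```text
[ 0.58492964 -0.27323433  0.22529611] [ 0.46492603 -0.20777966  0.15871987]
```

View pics/side3.png

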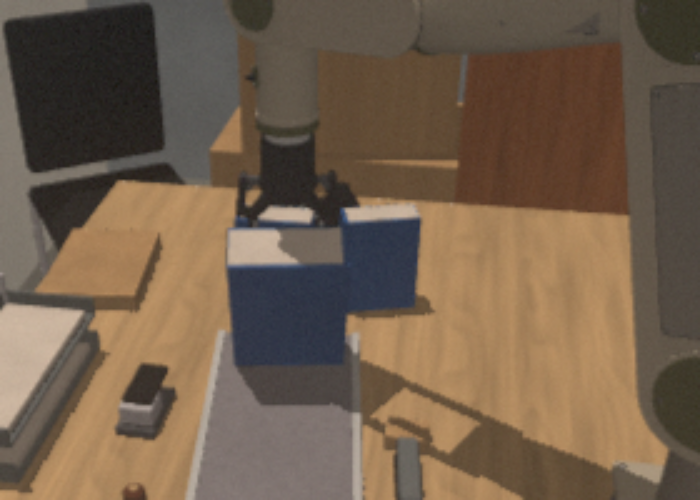

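It's close to the balance point, so I'll keep going slowly until it falls away.

Call:
arm_command:
  plan:
    - [[0, 0, 2, 0, 0, 0, 0], [0, 0, 2, 0, 0, 0, 0], [0, 0, 2, 0, 0, 0, 0], [0, 0, 2, 0, 0, 0, 0], [0, 0, 2, 0, 0, 0, 0], [0, 0, 2, 0, 0, 0, 0], [0, 0, 1.5, 0, 0, 0, 0], [0, 0, 1.5, 0, 0, 0, 0], [0, 0, 0, 0, 0, 0, 0], [0, 0, 0, 0, 0, 0, 0], [0, 0, 0, 0, 0, 0, 0], [0, 0, 0, 0, 0, 0, 0]]

```text
time_s: 9.4
eef_pos: [0.5821, -0.259, 0.2253]
ee_rot: [-1.571, -0.0, 0.19]
wrist_force: [-0.7, -0.1, 0.2]
opening: 0.0853
```

```bash
python3 - <<'E'
from h import *
p,d=viewer.camera("side")
cv2.imwrite("pics/side4.png",cv2.resize(p[60:300,200:480],None,fx=2.5,fy=2.5)[:,:,::-1])
s=ctrl.observe(); print(s["eef_pos"],s["wrist_force"])
E
```

```text
[ 0.58212203 -0.25905193  0.22529916] [ 0.11428271 -1.02230423  0.24834571]
```

View pics/side4.png

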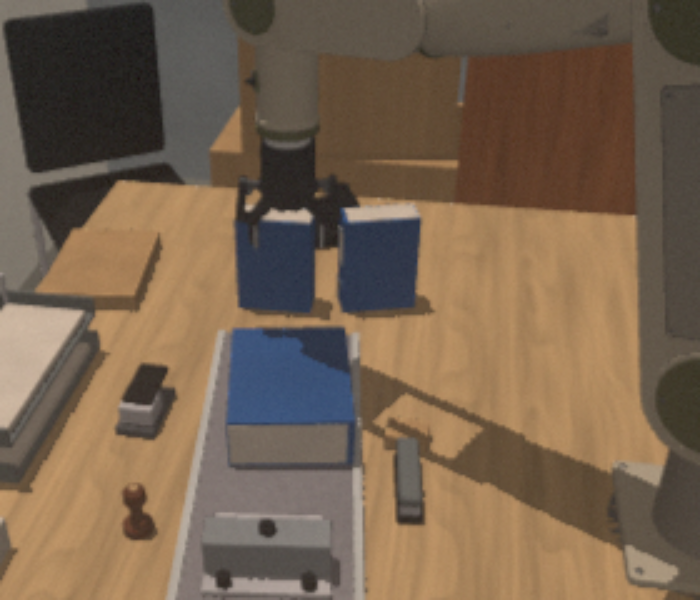

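The file has toppled and lies flat on the deck. Its head face is at rows 425–465, clear of the stop. I'll measure its pose.

```bash
cat >> h.py <<'E'
A=np.radians(7.35); DX=np.array([np.cos(A),np.sin(A)]); DY=np.array([-np.sin(A),np.cos(A)]); DC=np.array([.561,-.050])
def todeck(P): q=np.asarray(P)[...,:2]-DC; return np.stack([q@DX,q@DY],-1)
def filetop(n):
    p,d,W=cloud(n)
    hsv=cv2.cvtColor(p,cv2.COLOR_RGB2HSV)
    D=todeck(W); z=W[...,2]
    m=((abs(D[...,0])<.14)&(D[...,1]>-.3)&(D[...,1]<.21)&(z>.078)&(z<.1)&(hsv[...,0]>95)&(hsv[...,0]<130)&(hsv[...,1]>80)).astype(np.uint8)
    k,l,st,ce=cv2.connectedComponentsWithStats(m)
    if k<2: return None
    i=1+np.argmax(st[1:,4]); P=W[l==i]; r=cv2.minAreaRect((todeck(P)*1000).astype(np.float32))
    return p,st[i],np.median(P[:,2]),np.round(r[0],1),np.round(r[1],1),round(r[2],2),np.round(cv2.boxPoints(r),0).tolist()
E
python3 - <<'E'
from h import *
for n in ["side","top"]:
    r=filetop(n); print(n,r[1:] if r else None)
    if r and n=="top": cv2.imwrite("pics/top4.png",cv2.resize(r[0][130:270,220:500],None,fx=2.8,fy=2.8)[:,:,::-1])
print(ctrl.observe()["time_s"])
E
```

```text
side (array([ 291,  192,   51,   38, 1632], dtype=int32), np.float64(0.08655189295481125), array([-14.1, -78. ]), array([167.6, 230.8]), 3.33, [[-104.0, 32.0], [-91.0, -198.0], [76.0, -188.0], [63.0, 42.0]])
top (array([ 318,  168,   69,   63, 2908], dtype=int32), np.float64(0.08820382778137613), array([-12.7, -86.7]), array([170.2, 229.7]), 3.37, [[-104.0, 23.0], [-91.0, -206.0], [79.0, -196.0], [66.0, 33.0]])
9.55
```

View pics/top4.png

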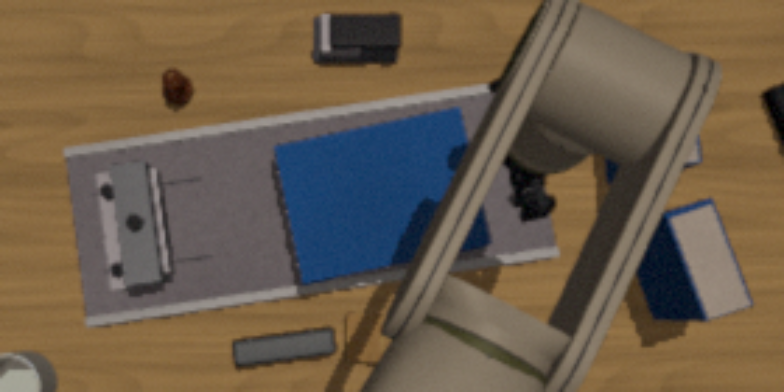

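The file lies in the deck frame at centre (-13,-87) mm, with yaw +3.4° and its head at y_d ≈ 28. I'll back off and drop down behind the foot end.

Call:
arm_command:
  plan:
    - [[0, 0, -10, 0, 0, 0, 0], [0, 0, -10, 0, 0, 0, 0], [0, 20, 0, 0, 0, 0, 0], [0, 25, 0, 0, 0, 0, 0], [0, 25, 0, 0, 0, 0, 0], [0, 25, 0, 0, 0, 0, 0], [0, 25, 0, 0, 0, 0, 0], [0, 25, 0, 0, 0, 0, 0], [0, 20, 0, 0, 0, 0, 0], [0, 10, 0, 0, 0, 0, 0], [0, 0, 0, 0, 0, 0, 0], [0, 0, 0, 0, 0, 0, 0]]

```text
time_s: 10.75
eef_pos: [0.5864, -0.2793, 0.0511]
ee_rot: [-1.571, -0.001, 0.19]
wrist_force: [1.2, 0.2, 0.2]
opening: 0.0857
```

```bash
python3 - <<'E'
from h import *
s=ctrl.observe(); print(s["eef_pos"],todeck(s["eef_pos"]),s["wrist_force"])
p,d=viewer.camera("wrist"); cv2.imwrite("pics/wrist5.png",p[:,:,::-1])
r=filetop("side"); print(r[1:])
cv2.imwrite("pics/side5.png",cv2.resize(r[0][110:320,200:440],None,fx=2.5,fy=2.5)[:,:,::-1])
F=np.array([ctrl.observe()["wrist_force"] for _ in range(5)]);print(F)
E
```

```text
[ 0.58638415 -0.279263    0.05111403] [-0.00415408 -0.23062658] [1.19603447 0.24250377 0.19327509]
(array([ 291,  191,   51,   40, 1703], dtype=int32), np.float64(0.08652878883546769), array([-14.1, -81.6]), array([167.5, 231.2]), 3.34, [[-104.0, 29.0], [-91.0, -202.0], [76.0, -192.0], [63.0, 39.0]])
[[-0.18329426 -0.30878718  0.45237873]
 [-0.18329426 -0.30878718  0.45237873]
 [-0.18329426 -0.30878718  0.45237873]
 [-0.18329426 -0.30878718  0.45237873]
 [-0.18329426 -0.30878718  0.45237873]]
```

View pics/wrist5.png

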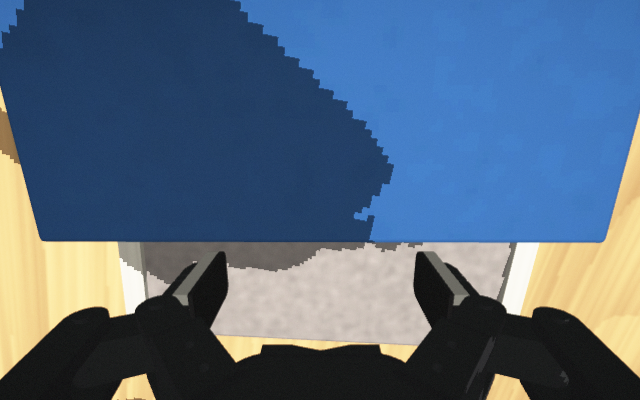

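View pics/side5.png

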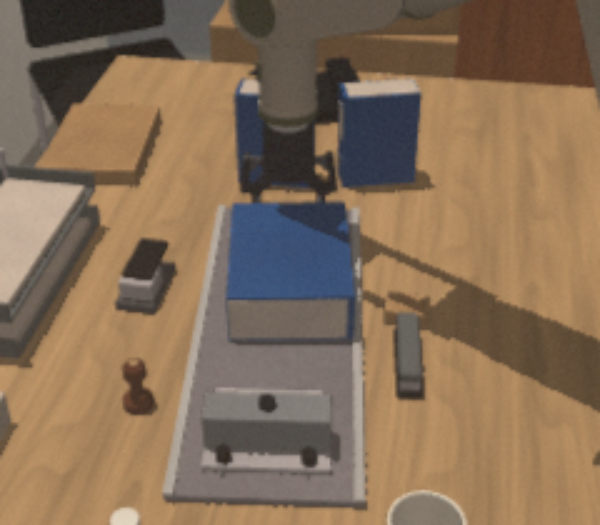

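The foot edge (row 241) is parallel to the fingers and centred on them. Making gentle contact.

Call:
arm_command:
  plan:
    - [[0, 0, 2, 0, 0, 0, 0], [0, 0, 2, 0, 0, 0, 0], [0, 0, 2, 0, 0, 0, 0], [0, 0, 2, 0, 0, 0, 0], [0, 0, 2, 0, 0, 0, 0], [0, 0, 1, 0, 0, 0, 0], [0, 0, 1, 0, 0, 0, 0], [0, 0, 1, 0, 0, 0, 0], [0, 0, 1, 0, 0, 0, 0], [0, 0, 1, 0, 0, 0, 0], [0, 0, 1, 0, 0, 0, 0], [0, 0, 1, 0, 0, 0, 0], [0, 0, 1, 0, 0, 0, 0], [0, 0, 1, 0, 0, 0, 0], [0, 0, 1, 0, 0, 0, 0], [0, 0, 1, 0, 0, 0, 0], [0, 0, 1, 0, 0, 0, 0], [0, 0, 1, 0, 0, 0, 0], [0, 0, 1, 0, 0, 0, 0]]

```text
time_s: 12.75
eef_pos: [0.5814, -0.255, 0.0503]
ee_rot: [-1.571, -0.0, 0.191]
wrist_force: [0.7, -2.0, -0.0]
opening: 0.085
```

```bash
python3 - <<'E'
from h import *
r=filetop("top"); print(r and r[1:])
r=filetop("side"); print(r[1:])
s=ctrl.observe(); print(s["time_s"],s["eef_pos"],todeck(s["eef_pos"]),s["wrist_force"])
E
```

```text
(array([ 316,  169,   68,   63, 2720], dtype=int32), np.float64(0.08811048007740738), array([-13.7, -79.7]), array([169.6, 229.7]), 3.54, [[-105.0, 30.0], [-91.0, -200.0], [78.0, -189.0], [64.0, 40.0]])
(array([ 291,  193,   51,   38, 1644], dtype=int32), np.float64(0.08648122497781127), array([-14.9, -72.2]), array([168. , 228.1]), 3.72, [[-106.0, 36.0], [-91.0, -191.0], [76.0, -181.0], [62.0, 47.0]])
12.85 [ 0.58134429 -0.25485403  0.05030079] [-0.00602988 -0.20577343] [ 0.40760768 -1.85231239  0.0501038 ]
```

In contact, with drag of about 1.9 N. I'll slide it forward while turning out the 3.4°.

Call:
arm_command:
  plan:
    - [[0.2, 0, 1.5, 0, 0, 0, 0], [0.2, 0, 2, 0, 0.1, 0, 0], [0.2, 0, 3, 0, 0.2, 0, 0], [0.2, 0, 4, 0, 0.2, 0, 0], [0.2, 0, 4, 0, 0.2, 0, 0], [0.2, 0, 4, 0, 0.2, 0, 0], [0.2, 0, 4, 0, 0.2, 0, 0], [0.2, 0, 4, 0, 0.2, 0, 0], [0.2, 0, 4, 0, 0.2, 0, 0], [0.2, 0, 4, 0, 0.2, 0, 0], [0.2, 0, 4, 0, 0.2, 0, 0], [0.2, 0, 4, 0, 0.2, 0, 0], [0.2, 0, 4, 0, 0.2, 0, 0], [0.2, 0, 4, 0, 0.2, 0, 0], [0.2, 0, 4, 0, 0.2, 0, 0], [0.2, 0, 4, 0, 0.2, 0, 0], [0.2, 0, 4, 0, 0.2, 0, 0], [0.2, 0, 4, 0, 0.2, 0, 0], [0.2, 0, 3, 0, 0.1, 0, 0], [0.2, 0, 2, 0, 0, 0, 0]]

```text
time_s: 14.85
eef_pos: [0.5738, -0.1835, 0.0503]
ee_rot: [-1.571, 0.0, 0.131]
wrist_force: [-1.2, -2.3, -0.0]
opening: 0.0854
```

```bash
python3 - <<'E'
from h import *
r=filetop("top"); print(r and r[1:])
cv2.imwrite("pics/top6.png",cv2.resize(r[0][130:270,220:500],None,fx=2.8,fy=2.8)[:,:,::-1])
r=filetop("side"); print(r[1:])
s=ctrl.observe(); print(s["time_s"],s["eef_pos"],s["ee_rot"],todeck(s["eef_pos"]),s["wrist_force"])
E
```

```text
(array([ 296,  171,   63,   60, 2589], dtype=int32), np.float64(0.08802812844567952), array([-4.7, -0.7]), array([169.6, 215.6]), 0.1, [[-90.0, 107.0], [-89.0, -109.0], [80.0, -108.0], [80.0, 107.0]])
(array([ 284,  203,   53,   44, 1781], dtype=int32), np.float64(0.0866417621350441), array([-4.2, -1.6]), array([165.5, 229.9]), 0.28, [[-88.0, 113.0], [-86.0, -117.0], [79.0, -116.0], [78.0, 114.0]])
14.95 [ 0.57378418 -0.18336007  0.05022076] [-1.57037640e+00  8.34008052e-05  1.31459367e-01] [-0.00438164 -0.13389976] [-0.73625848 -0.56976428 -0.76206147]
```

View pics/top6.png

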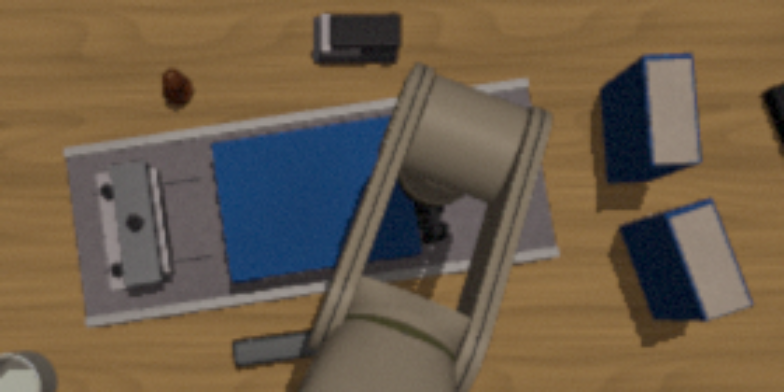

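The file is now square (0.1°), centred at x_d ≈ -4.7 mm, with its head at about 107. Next stretch.

Call:
arm_command:
  plan:
    - [[0.2, 0, 1.5, 0, 0, 0, 0], [0.2, 0, 2, 0, 0, 0, 0], [0.2, 0, 3, 0, 0, 0, 0], [0.2, 0, 4, 0, 0, 0, 0], [0.2, 0, 4, 0, 0, 0, 0], [0.2, 0, 4, 0, 0, 0, 0], [0.2, 0, 4, 0, 0, 0, 0], [0.2, 0, 4, 0, 0, 0, 0], [0.2, 0, 4, 0, 0, 0, 0], [0.2, 0, 4, 0, 0, 0, 0], [0.2, 0, 4, 0, 0, 0, 0], [0.2, 0, 4, 0, 0, 0, 0], [0.2, 0, 3, 0, 0, 0, 0], [0.2, 0, 2, 0, 0, 0, 0], [0, 0, 1, 0, 0, 0, 0], [0, 0, 0.5, 0, 0, 0, 0]]

```text
time_s: 16.55
eef_pos: [0.5702, -0.1349, 0.0503]
ee_rot: [-1.571, -0.0, 0.131]
wrist_force: [0.2, -0.9, -0.5]
opening: 0.0857
```

```bash
python3 - <<'E'
from h import *
r=filetop("top"); print(r and r[1:])
cv2.imwrite("pics/top7.png",cv2.resize(r[0][160:250,230:350],None,fx=6,fy=6)[:,:,::-1])
r=filetop("side"); print(r[1:])
s=ctrl.observe(); print(s["time_s"],s["eef_pos"],s["ee_rot"],todeck(s["eef_pos"]),s["wrist_force"])
E
```

```text
(array([ 281,  173,   59,   59, 2420], dtype=int32), np.float64(0.08805214310896388), array([-1.8, 55.7]), array([169.7, 200.3]), 0.19, [[-87.0, 156.0], [-86.0, -45.0], [83.0, -44.0], [83.0, 156.0]])
(array([ 281,  210,   55,   47, 2003], dtype=int32), np.float64(0.08661370224938812), array([-1.3, 45.8]), array([165.2, 234.1]), 0.34, [[-85.0, 162.0], [-83.0, -72.0], [82.0, -71.0], [81.0, 163.0]])
16.65 [ 0.57016809 -0.13483564  0.05029864] [-1.57067169e+00  1.01775734e-05  1.31202064e-01] [-0.00176028 -0.08531144] [ 1.2275325   0.33164201 -0.78530541]
```

View pics/top7.png

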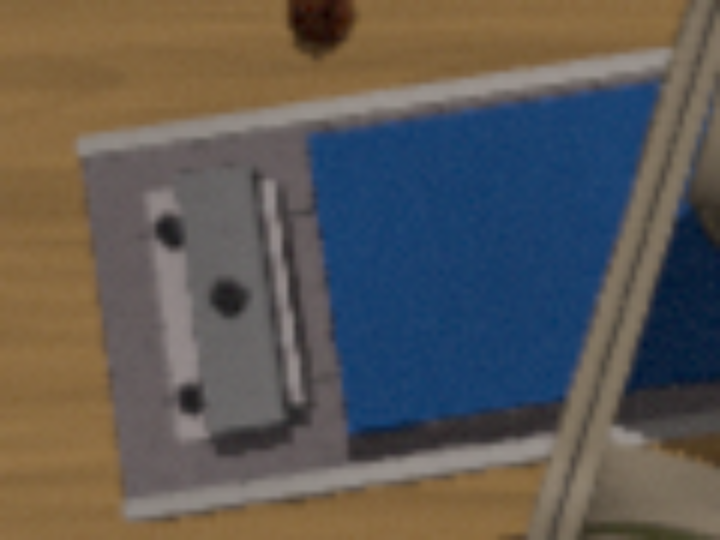

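The head is at about 156 and a gap of roughly 20 mm to the plate is still visible. From here I'll creep forward and feel for contact.

Call:
arm_command:
  plan:
    - [[0, 0, 1.5, 0, 0, 0, 0], [0, 0, 1.5, 0, 0, 0, 0], [0, 0, 1.5, 0, 0, 0, 0], [0, 0, 1.5, 0, 0, 0, 0], [0, 0, 1.5, 0, 0, 0, 0], [0, 0, 1.5, 0, 0, 0, 0], [0, 0, 1, 0, 0, 0, 0], [0, 0, 1, 0, 0, 0, 0], [0, 0, 1, 0, 0, 0, 0], [0, 0, 1, 0, 0, 0, 0]]

```text
time_s: 17.65
eef_pos: [0.5685, -0.1219, 0.0503]
ee_rot: [-1.571, 0.0, 0.131]
wrist_force: [0.4, -1.4, -0.4]
opening: 0.0853
```

Call:
arm_command:
  plan:
    - [[0, 0, 0.7, 0, 0, 0, 0], [0, 0, 0.7, 0, 0, 0, 0], [0, 0, 0.6, 0, 0, 0, 0]]

```text
time_s: 17.95
eef_pos: [0.5682, -0.12, 0.0503]
ee_rot: [-1.571, -0.0, 0.131]
wrist_force: [-0.2, -1.8, -0.2]
opening: 0.0852
```

Call:
arm_command:
  plan:
    - [[0, 0, 0.5, 0, 0, 0, 0], [0, 0, 0.5, 0, 0, 0, 0], [0, 0, 0.5, 0, 0, 0, 0]]

```text
time_s: 18.25
eef_pos: [0.568, -0.1185, 0.0503]
ee_rot: [-1.571, -0.0, 0.131]
wrist_force: [-0.1, -1.8, 0.0]
opening: 0.0855
```

Call:
arm_command:
  plan:
    - [[0, 0, 0.5, 0, 0, 0, 0], [0, 0, 0.5, 0, 0, 0, 0], [0, 0, 0.5, 0, 0, 0, 0]]

```text
time_s: 18.55
eef_pos: [0.5678, -0.117, 0.0503]
ee_rot: [-1.571, 0.0, 0.131]
wrist_force: [-0.3, -1.2, 0.5]
opening: 0.085
```

Call:
arm_command:
  plan:
    - [[0, 0, 0.5, 0, 0, 0, 0], [0, 0, 0.5, 0, 0, 0, 0], [0, 0, 0.5, 0, 0, 0, 0]]

```text
time_s: 18.85
eef_pos: [0.5677, -0.1155, 0.0503]
ee_rot: [-1.571, -0.0, 0.131]
wrist_force: [0.8, -1.3, 0.6]
opening: 0.0854
```

```bash
python3 - <<'E'
from h import *
r=filetop("top"); print(r and r[1:])
cv2.imwrite("pics/top8.png",cv2.resize(r[0][160:250,230:350],None,fx=6,fy=6)[:,:,::-1])
s=ctrl.observe(); print(s["time_s"],s["eef_pos"],s["ee_rot"],todeck(s["eef_pos"]),s["wrist_force"])
E
```

```text
(array([ 276,  175,   56,   58, 2339], dtype=int32), np.float64(0.0880734671149991), array([-2. , 79.4]), array([169.7, 192.1]), 0.15, [[-87.0, 175.0], [-87.0, -17.0], [83.0, -16.0], [83.0, 176.0]])
18.9 [ 0.56762533 -0.11546152  0.05030703] [-1.57076054e+00 -1.05388330e-05  1.31240300e-01] [-0.00180361 -0.06577121] [ 0.06195369 -0.98018132  0.43262562]
```

View pics/top8.png

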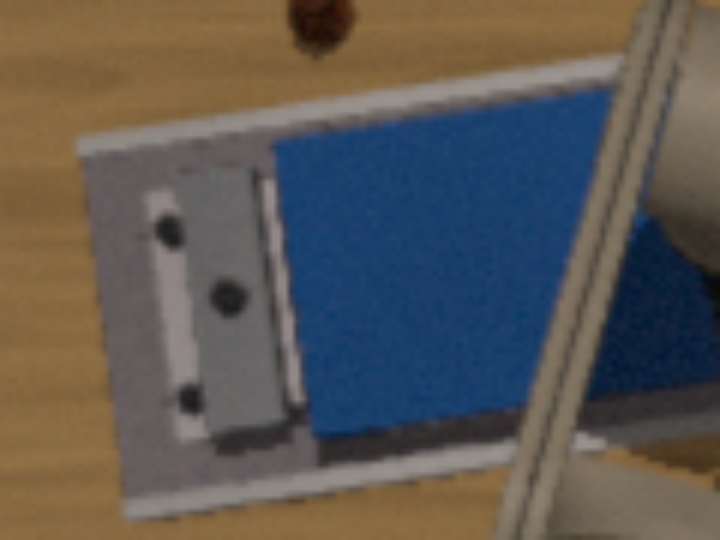

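The file's edge is almost at the plate (cols 280–300), and the force is still only drag. I'll keep creeping.

Call:
arm_command:
  plan:
    - [[0, 0, 0.5, 0, 0, 0, 0], [0, 0, 0.5, 0, 0, 0, 0], [0, 0, 0.5, 0, 0, 0, 0]]

```text
time_s: 19.2
eef_pos: [0.5674, -0.1141, 0.0503]
ee_rot: [-1.571, -0.0, 0.131]
wrist_force: [0.1, -1.5, 0.6]
opening: 0.0854
```

Call:
arm_command:
  plan:
    - [[0, 0, 0.5, 0, 0, 0, 0], [0, 0, 0.5, 0, 0, 0, 0], [0, 0, 0.5, 0, 0, 0, 0]]

```text
time_s: 19.5
eef_pos: [0.5673, -0.1126, 0.0503]
ee_rot: [-1.571, -0.0, 0.131]
wrist_force: [0.7, -1.8, -0.4]
opening: 0.0853
```

Call:
arm_command:
  plan:
    - [[0, 0, 0.5, 0, 0, 0, 0], [0, 0, 0.5, 0, 0, 0, 0]]

```text
time_s: 19.7
eef_pos: [0.5671, -0.1116, 0.0503]
ee_rot: [-1.571, -0.0, 0.131]
wrist_force: [1.1, -1.5, 0.1]
opening: 0.0854
```

Call:
arm_command:
  plan:
    - [[0, 0, 0.5, 0, 0, 0, 0], [0, 0, 0.5, 0, 0, 0, 0]]

```text
time_s: 19.9
eef_pos: [0.5669, -0.1112, 0.0503]
ee_rot: [-1.572, 0.0, 0.131]
wrist_force: [-0.7, -8.3, -0.1]
opening: 0.0855
```

Call:
arm_command:
  plan:
    - [[0, 0, 0.5, 0, 0, 0, 0], [0, 0, 0.5, 0, 0, 0, 0]]

```text
time_s: 20.1
eef_pos: [0.5668, -0.111, 0.0504]
ee_rot: [-1.573, 0.0, 0.131]
wrist_force: [-0.2, -11.3, -1.0]
opening: 0.0851
```

Call:
arm_command:
  plan:
    - [[0, 0, 0.5, 0, 0, 0, 0]]

```text
time_s: 20.2
eef_pos: [0.5667, -0.111, 0.0505]
ee_rot: [-1.573, 0.0, 0.131]
wrist_force: [-0.7, -12.6, -1.0]
opening: 0.0856
```

Contact. The tool force is 12.6 N, which less the 1.6 N drag gives about 11 N at the plate. Holding.

Call:
arm_command:
  plan:
    - [[0, 0, 0, 0, 0, 0, 0], [0, 0, 0, 0, 0, 0, 0], [0, 0, 0, 0, 0, 0, 0], [0, 0, 0, 0, 0, 0, 0], [0, 0, 0, 0, 0, 0, 0]]

```text
time_s: 20.7
eef_pos: [0.5667, -0.111, 0.0504]
ee_rot: [-1.573, 0.0, 0.13]
wrist_force: [-0.7, -11.6, 0.1]
opening: 0.0855
```

```bash
python3 - <<'E'
from h import *
r=filetop("top"); print(r and r[1:])
for i in range(2):
    s=ctrl.observe(); print(s["time_s"],s["wrist_force"]); viewer.camera("side")
E
```

```text
(array([ 274,  175,   56,   58, 2299], dtype=int32), np.float64(0.08798704255138917), array([-2.2, 84.9]), array([189. , 169.5]), 89.98, [[-87.0, -10.0], [82.0, -10.0], [83.0, 179.0], [-87.0, 179.0]])
20.75 [ -0.40703819 -11.01602505  -0.48891459]
20.8 [ -0.28355408 -10.92172674   0.08608411]
```

Call:
arm_command:
  plan:
    - [[0, 0, 0, 0, 0, 0, 0], [0, 0, 0, 0, 0, 0, 0], [0, 0, 0, 0, 0, 0, 0], [0, 0, 0, 0, 0, 0, 0], [0, 0, 0, 0, 0, 0, 0], [0, 0, 0, 0, 0, 0, 0], [0, 0, 0, 0, 0, 0, 0], [0, 0, 0, 0, 0, 0, 0]]

```text
time_s: 21.65
eef_pos: [0.5667, -0.111, 0.0504]
ee_rot: [-1.573, 0.0, 0.13]
wrist_force: [-1.1, -11.9, -0.8]
opening: 0.0854
```

Held for 1.4 s at a steady 11–12 N. Now I'll withdraw straight back, then up.

Call:
arm_command:
  plan:
    - [[0, 0, -0.7, 0, 0, 0, 0], [0, 0, -0.7, 0, 0, 0, 0], [0, 0, -0.7, 0, 0, 0, 0], [0, 0, -1, 0, 0, 0, 0], [0, 0, -2, 0, 0, 0, 0], [0, 0, -5, 0, 0, 0, 0], [0, 0, -10, 0, 0, 0, 0], [0, 0, -15, 0, 0, 0, 0], [0, 0, -15, 0, 0, 0, 0], [0, -20, -10, 0, 0, 0, 0], [0, -40, 0, 0, 0, 0, 0], [0, -40, 0, 0, 0, 0, 0], [0, -40, 0, 0, 0, 0, 0], [0, -20, 0, 0, 0, 0, 0], [0, 0, 0, 0, 0, 0, 0], [0, 0, 0, 0, 0, 0, 0]]

```text
time_s: 23.25
eef_pos: [0.5747, -0.1697, 0.2103]
ee_rot: [-1.571, -0.001, 0.13]
wrist_force: [0.3, -0.4, -1.1]
opening: 0.085
```

```bash
python3 - <<'E'
from h import *
r=filetop("top"); print(r and r[1:])
cv2.imwrite("pics/top9.png",cv2.resize(r[0][110:290,150:500],None,fx=2.2,fy=2.2)[:,:,::-1])
r=filetop("side"); print(r[1:])
cv2.imwrite("pics/side9.png",r[0][:,:,::-1])
s=ctrl.observe(); print(s["time_s"],s["eef_pos"],s["wrist_force"])
E
```

```text
(array([ 274,  174,   71,   59, 3253], dtype=int32), np.float64(0.08807276478876733), array([-1.9, 64.9]), array([170.3, 230. ]), 0.01, [[-87.0, 180.0], [-87.0, -50.0], [83.0, -50.0], [83.0, 180.0]])
(array([ 280,  214,   57,   49, 2360], dtype=int32), np.float64(0.08657582335910027), array([-3.1, 69.5]), array([233.9, 167.7]), 89.65, [[-88.0, -47.0], [80.0, -48.0], [81.0, 186.0], [-86.0, 187.0]])
23.35 [ 0.57368356 -0.16894809  0.20819939] [-0.40738514 -0.23959453 -0.9556146 ]
```

View pics/top9.png

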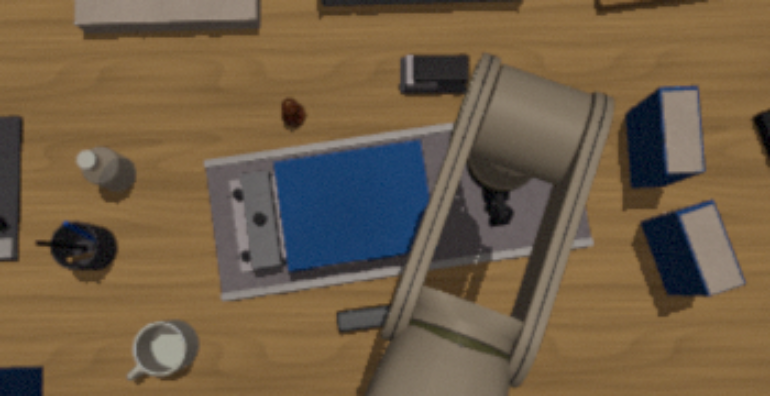

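View pics/side9.png

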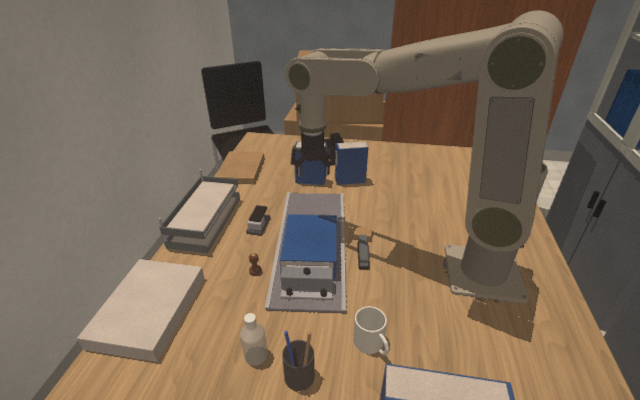

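The file lies flat against the plate: the side view shows it at (312,240) with the stop at (307,280). It is square to 0.01° and within about 2 mm of the lane centre, the gripper is clear, and the bystanders are where they were. Handing in.

```bash
python3 -c "
from rig import ctrl
print(ctrl.sign_off())"
```

```text
the job is handed in; nothing more can be done
None
```

I pushed the ring file over from high up, slid it along the deck to the stop, and pressed its top end against the stamp plate. It is still lying there. I handed the job in at about 23 s; no verdict was reported.

- **Toppling:** it tipped cleanly about its foot edge and lay flat, with its top end about 150 mm short of the plate.
- **Sliding:** drag was 1 to 2 N. I turned out the file's 3.4° skew on the way.
- **Pressing:** contact showed as a jump in force. I held it for about 1.4 s with 11–12.6 N at the tool. Taking off about 1.6 N of drag, that is roughly 9.5–11 N at the plate. The wrist sensor has up to about 1 N of noise.
- **Last checks:** after I backed the gripper off and raised it, the top camera showed the file flat and square within 0.1°. It was about 2 mm off the lane centre, with its top end at the same place as while pressed.
- **Bystanders:** they looked unmoved in the pictures, but I did not measure their positions again.
- **Disagreement:** the side camera put the file about 5 mm further along the lane than the top camera. I relied on the contact I felt rather than either camera.

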